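# Bolt the stock box shut

## Task

Shut the lid of the grey stock box and bolt it: with the lid held down on its springy seal, slide the barrel bolt fully across into the keeper, feeling for the keeper's hole and never forcing bolt or lid, then turn the handle down into its notch and let go. Leave the other things on the worktop where they are.

Things in the scene. Friction and masses are not known exactly. Their poses are not given: they have to be found in the camera images.
- stock_box: Grey sheet-metal box, 130 (x) x 200 (y) x 120 (z) mm, fixed to the worktop, four white bottles in it. Origin: centre of its underside; x to its back, y to its left, z up. The left 130 mm of its top is a lid hinged at the left (hinge line along x at y = +95, z = 117 mm); the right 63 mm is a fixed deck, 120 mm high, with the keeper. A rubber seal lies under the lid's free (right) edge.
- lid: The lid, a 3 mm plate of 130 x 130 mm carrying the barrel bolt. Origin on the hinge line; x to the box's back, y towards the hinge (the plate reaches from y = 0 to -130 mm), z out of its top. The bolt's rod lies along y at x = +12 mm, 15 mm above the lid's top face.
- lid_hinge (a joint): Lid angle, rad: 0 = fully down on a metal ledge, positive = open. It starts open and stays where left (friction 0.19 Nm). The rubber seal lifts it from 0.10 down: unpressed, the shut lid rests at about 0.075 to 0.09. Pressing the knob down takes about 6 N to 0.067, 10 N to 0.046, 14 N to 0.026, 19 N to 0, where it meets metal.
- bolt (a joint): Slide of the bolt, m: 0 = withdrawn, 0.034 = fully across, handle in line with the notch (end stop 0.035). It slides towards the box's -y (right); friction 1.5 N. When not in line with the keeper's hole, its nose is stopped by the keeper's front at about 0.020.
- handle (a joint): Turn of the handle about the rod, rad: 0 = standing square off the lid, positive = turned down towards the box's front (-x), 1.22 = stop, at the bottom of the notch. Stays where left (friction 0.05 Nm). Unless the bolt is fully across, a steel lip along the barrel stops it at about 0.75. The notch in the lip is 13 mm wide for the 8 mm stem; in it the handle keeps the bolt from sliding back.
- knob (a point): Centre of the handle's knob, a smooth steel drum 18 mm long along the rod (box y) with flat ends, 15 mm in diameter, on an 8 mm stem, 45 mm from the rod's axis. Pinched on its flat ends from above (fingers closing along the rod) it can be slid, pressed down together with the lid, and turned: it turns between the pads as they follow its arc. With the handle down it is about 30 mm above the lid.
- hub (a point): Point on the rod's axis at the foot of the handle; it moves with bolt and lid. The knob turns about it at 45 mm radius.
- nose (a point): Tip of the bolt's nose, 58 mm ahead of the hub along the rod. The rod is 10 mm thick, its nose cut square, the edge broken by 0.5 mm.
- lid_edge (a point): Point on the lid's top face to push it shut: 15 mm from its free edge, 54 mm in front of the rod's line, clear of the bolt. 115 mm from the hinge line.
- keeper_front (a point): Point on the deck's top under the hole at the keeper's front. Keeper: steel block 26 mm wide, 10 mm thick along the rod, 29 to 38 mm tall, with a through hole 12 mm square in the rod's line. Screwed on by hand in slots: the hole's centre is 16 to 25 mm above this point, unmeasured and different each time. Rod and hole meet at a lid angle of 0.007 to 0.067: press the lid part-way, find it by feel.
- white_bottle: Bystander: white plastic bottle, 43 x 43 x 98 mm, right of the box. Origin at its foot.
- pill_cup: Bystander: open white cup, 67 mm wide, 68 mm tall. Origin at its foot.
- spare_cap: Bystander: white screw cap, 30 mm wide, 17 mm tall, at the box's right. Origin at its foot.
- screw_cap2: Bystander: blue screw cap, 30 mm wide, 17 mm tall. Origin at its foot.
- mouse: Bystander: computer mouse, 112 x 63 x 36 mm. Origin at its foot.
- pen: Bystander: slim pen, 145 mm long. Origin at its foot.

How it is judged:
On the way, in this order (a step that is already met when the one before it is completed fails the run):
1. the lid has been swung shut onto its seal (value of joint lid_hinge below 0.12 rad), for 0.1 s.
2. the bolt is fully across, through the keeper (value of joint bolt above 0.03 m and value of joint lid_hinge below 0.085 rad), for 0.2 s.
3. the handle has been turned down into the notch (value of joint handle above 1 rad and value of joint bolt above 0.03 m), for 0.2 s.
At the end, for the whole second after the job is handed in: The lid is held shut (under 0.085 rad), the bolt is at least 30 mm across with its nose through the keeper, the handle is turned down more than 1.0 rad into its notch, and all is at rest (all of step 3 and value of joint lid_hinge below 0.085 rad and velocity of joint handle below 0.05 rad/s and velocity of joint bolt below 0.01 m/s); the robot touches nothing.
It fails at once if the lid or bolt is forced against the box (over 40 N in all on seal, ledge and keeper) (contact force between lid and stock_box above 40 N).
It fails at once if a bystander is moved by more than 30 mm (distance of any of white_bottle, pill_cup, spare_cap, screw_cap2, mouse, pen from where it was at the start of the episode above 0.03 m).
It also fails if it takes over 54 s, if anything falls off the work surface, if the arm or the gripper's body presses on something with over 40 N, if the wrist force passes 120 N, or if a joint passes its speed limit or range.

## Robot

A 6-joint arm with a two-finger parallel gripper is mounted at the origin on a cart in front of the work surface, level with it; the furniture and walls round the work are solid. World frame = base frame: x ahead of the robot, y to its left, z up, the work surface at z = 0. Lengths are in m, angles in rad, forces in N, time in s.
With the tool pointing down it reaches from about 0.425 to 1.125 m from the base axis. Payload 14.9 kg.
Tool frame: the origin (TCP) lies midway between the tips of the shut fingers; the grasp point (between the pads) lies 19 mm behind it; z points along the fingers, y is the line along which they close (so a half turn about z gives the same grasp; the last joint's range is limited). The gripper opens to 91 mm and grips with 3 to 60 N. Pads are 32 mm wide; open, the fingers measure 118 mm over their backs; the gripper's body (76 mm by 178 mm) begins 60 mm behind the grasp point.
Start: joints at [1.188, 0.379, 1.734, -0, 1.028, -0.033], TCP at [0.24, 0.658, 0.179] pointing down, gripper open.
Joint ranges: [-2.77, 2.77], [-0.74, 2.19], [0, 2.66], [-1.06, 4.2], [0.31, 2.87], [-3.08, 3.08]. Speed limits (rad/s): [1.89, 1.89, 2.39, 3.14, 3.14, 3.14].

## Interface

Orientations are given as a unit quaternion [w, x, y, z].
In Python, from plant import readout, cams, workorder gives the robot as it stands.
- The arm moves only by the tool step_arm, never from a script. Its argument "steps" is text: rows parted by semicolons, each of 7 numbers parted by spaces: the closure in counts, from 0 (fully open) to 255 (shut), then the shift along the world's x, y, z in mm, then the turn, a rotation vector about the world's x, y, z in rad. In form: hand x y z rx ry rz; .... A call has 1 to 5 rows; each row is the pose to reach, as a shift and turn from the pose commanded when the call began; what a row does not reach only later rows make up. A row lasts 1/10 s, in which the tool goes at most 50 mm and 8.59 degrees, less where a joint would pass 70% of its speed; a pose out of reach is approached as far as the arm can. A call with a gripper value outside its range is refused whole. The fingers move at their own pace and stop on an object; the grip force is fixed at half the most. Time passes only in rows, so rows that repeat a pose let the fingers close. It gives the time, the measured TCP pose, the force, the opening and the grip force at its end, in the units of the state.
- readout.read_state(): the state, without advancing time (a new reading comes with each control period).
- cams.get_image(name): name is "scene" or "top" or "wrist"; returns the picture (384x512x3 uint8, red, green, blue); there is no depth.
- cams.camera_info(name): a dict with "intrinsics" (3x3 intrinsics, pixels), "R" (3x3) and "t" (3): a world point X has camera coordinates R X + t. Camera axes: x right, y down, z forward; pixel columns grow to the right and rows downward; lengths in m; the calibration is good to about 2 mm. A picture is of the moment at which its call begins: read the wrist's pose just before it. camera_info takes no time and is no camera call; for the wrist camera it gives the pose at the moment of the call.
- workorder.close_job(): hands the job in; it is judged then, once.
The state is a dict: "t": time; "q": joint angles; "qd": joint speeds; "joint_efforts": joint torques, N m; "tool_pos": TCP position; "ee_rot": TCP orientation; "ft_force": force on the tool from outside, world axes, zero at the start; "wrist_torque": the same for the moment, N m; "grip_width": finger opening in m; "grasp_force": force on a finger pad.
Only numpy, scipy, OpenCV 4.12 (cv2) and the standard library are available. Lean on these libraries where they do the work, as an engineer would, in place of code of your own. Each camera call takes 0.05 s, during which the arm holds its last target. There are 200 camera calls.

## Working session

There is one attempt and no reset: what is moved stays moved. The work goes in short steps, Python scripts to look and compute and a tool call to move; the robot and the scene stay as the last step left them, time stands still between calls to the robot, and variables do not carry over. Pictures are saved under pics/ and viewed, at most 10 in all, crops included, and the job is handed in when it is done.

Besides the shell and the picture viewer there is one more tool, called after "Call:" in YAML: its name, and indented under it one key for each argument. step_arm: Moves the arm, as the interface text tells. Its arguments: {"type":"object","properties":{"steps":{"type":"string"}},"required":["steps"]}

```bash
mkdir -p pics; ls
python3 - <<'E'
from plant import readout, cams
import cv2,numpy as np
s=readout.read_state(); print(s)
for n in ["scene","top"]:
    im=cams.get_image(n); cv2.imwrite(f"pics/{n}0.png",im[:,:,::-1])
    i=cams.camera_info(n); np.set_printoptions(precision=4,suppress=True); print(n,i)
E
```

```text
pics
{'t': 0.0, 'q': array([ 1.18771878e+00,  3.79398518e-01,  1.73479273e+00, -4.05590663e-05,
        1.02854082e+00, -3.32732246e-02]), 'qd': array([ 8.97141240e-04, -7.28050287e-04,  1.18801221e-03, -7.92019671e-04,
       -2.18941343e-03, -8.37960237e-05]), 'joint_efforts': array([ 6.04819274e-03, -7.63711810e+01, -4.34378886e+01,  6.53304183e-02,
        4.22954955e-02, -1.49144821e-04]), 'tool_pos': array([0.23972719, 0.65718623, 0.1784894 ]), 'ee_rot': array([-1.00754317e-04,  1.74001451e-01,  9.84745231e-01, -5.60993760e-04]), 'ft_force': array([-0.04783124,  0.12469329,  0.27896565]), 'wrist_torque': array([-0.0141192 ,  0.01825122, -0.01114741]), 'grasp_force': 0.0, 'grip_width': 0.09141768876854318}
scene {'intrinsics': array([[444.8133,   0.    , 254.5401],
       [  0.    , 444.8133, 191.9416],
       [  0.    ,   0.    ,   1.    ]]), 'R': array([[ 0.8413, -0.5403, -0.0155],
       [-0.3909, -0.5884, -0.7078],
       [ 0.3733,  0.6015, -0.7063]]), 't': array([-0.4682,  0.2152,  1.5499])}
top {'intrinsics': array([[438.7133,   0.    , 251.4432],
       [  0.    , 438.7133, 189.7857],
       [  0.    ,   0.    ,   1.    ]]), 'R': array([[-0.012 , -0.9996,  0.0271],
       [-0.9966,  0.0098, -0.0817],
       [ 0.0814, -0.0279, -0.9963]]), 't': array([-0.118 ,  0.4878,  1.4224])}
```

Run:
```python
import cv2
for n in ["scene","top"]:
    im=cv2.imread(f"pics/{n}0.png"); cv2.imwrite(f"pics/{n}0b.png",cv2.resize(im,(800,600),interpolation=cv2.INTER_CUBIC))
```

```text
(no output)
```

View pics/scene0b.png

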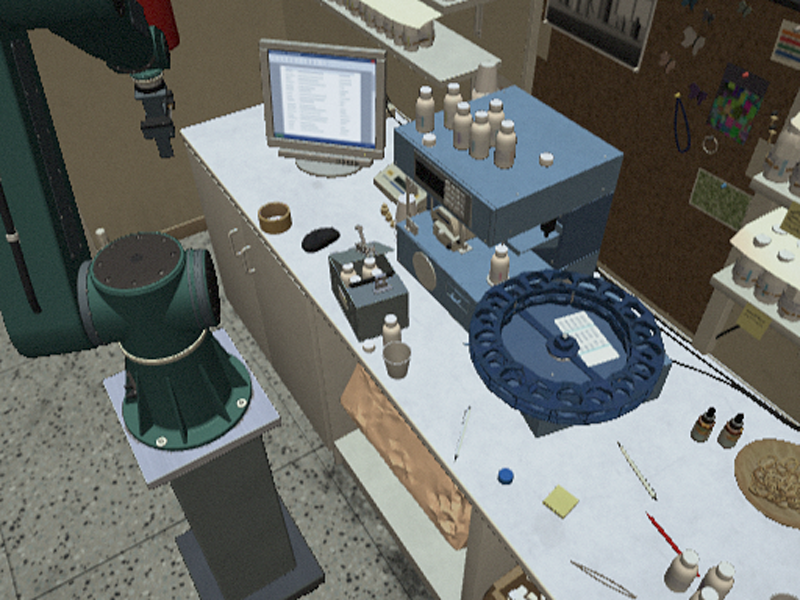

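View pics/top0b.png

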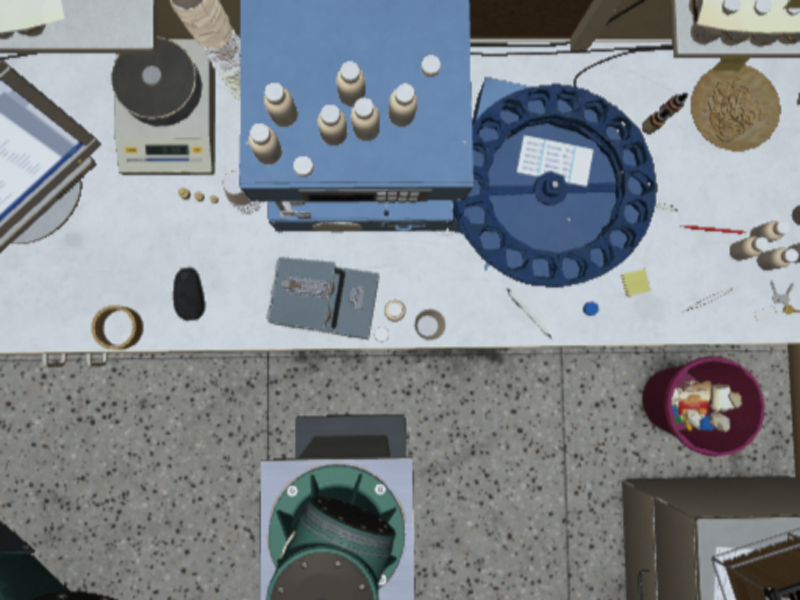

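The scene view shows the grey box at about (370,290), its lid standing partly open, with a bottle, cup and cap to its right. In the top view the box spans about (270–380, 258–338), slightly turned. Next I'll make enlarged crops.

Run:
```python
import cv2,numpy as np
a=cv2.imread("pics/scene0.png")[140:230,200:275]; b=cv2.imread("pics/top0.png")[160:222,165:250]
A=cv2.resize(a,None,fx=5,fy=5,interpolation=cv2.INTER_CUBIC)
B=cv2.resize(b,None,fx=5,fy=5,interpolation=cv2.INTER_CUBIC)
o=np.zeros((450,800,3),np.uint8); o[:,:375]=A; o[:310,375:800]=B
cv2.imwrite("pics/crop1.png",o)
```

```text
(no output)
```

View pics/crop1.png

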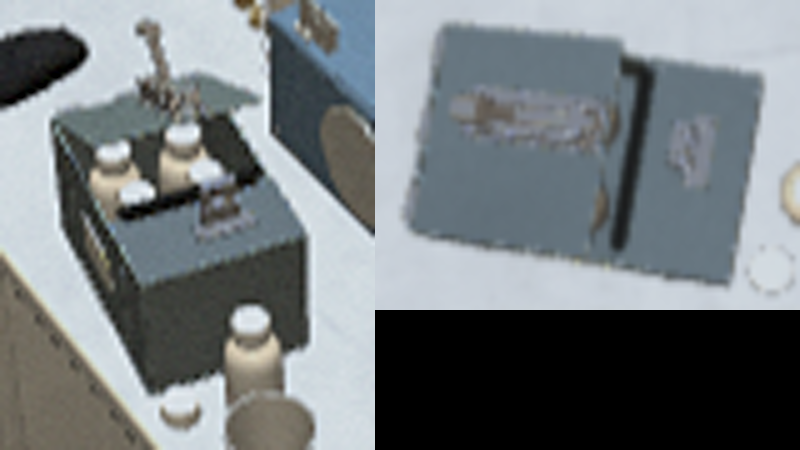

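```bash
cat > h.py <<'E'
import numpy as np, cv2
from scipy.optimize import least_squares
from scipy.spatial.transform import Rotation as Ro
def box2w(p,P): 
    c,s=np.cos(p[2]),np.sin(p[2]); P=np.asarray(P,float)
    return np.array([p[0]+c*P[0]-s*P[1],p[1]+s*P[0]+c*P[1],P[2]])
def lid2box(a,P): # hinge about x; free edge (-y) rises with a
    c,s=np.cos(a),np.sin(a); x,y,z=P
    return np.array([x,.095+c*y+s*z,.117-s*y+c*z])
def proj(i,X):
    q=i["R"]@X+i["t"]; q=i["intrinsics"]@q; return q[:2]/q[2]
E
python3 - <<'E'
from h import *
from plant import cams
I={n:cams.camera_info(n) for n in("scene","top")}
T=lambda u,v:("top",165+(u-375)/5,160+v/5); S=lambda u,v:("scene",200+u/5,140+v/5)
ob=[(T(763,73),'b',(.065,-.1,.12)),(T(728,285),'b',(-.065,-.1,.12)),(S(148,285),'b',(-.065,-.1,.12)),(S(307,235),'b',(.065,-.1,.12)),
(S(150,390),'b',(-.065,-.1,0)),(S(307,345),'b',(.065,-.1,0)),(S(53,120),'b',(-.065,.1,.118)),
(T(622,42),'l',(.065,-.13,.003)),(T(585,258),'l',(-.065,-.13,.003)),(T(462,108),'k',0),(S(148,28),'k',0)]
def f(p):
    r=[]
    for (n,u,v),k,P in ob:
        if k=='l':P=lid2box(p[3],P)
        if k=='k':P=lid2box(p[3],(.012,p[4],.063))
        r+=list(proj(I[n],box2w(p,P))-(u,v))
    return r
for a in(.5,1.3):
    s=least_squares(f,[.65,0,0,a,-.06],loss="soft_l1"); p=s.x
    print(p.round(4),s.cost); print(np.round(np.reshape(f(p),(-1,2)),1).tolist())
    for nm,y,z in(("knob",p[4],.063),("hub",p[4],.018)):print(nm,box2w(p,lid2box(p[3],(.012,y,z))).round(4))
    print("edge",box2w(p,lid2box(p[3],(-.042,-.115,.003))).round(4))
    print("keeper",box2w(p,(.012,-.065,.12)))
E
```

```text
[ 0.4778  0.0149 -0.1596  0.5229 -0.0692] 5.792307100155897
[[0.1, -0.2], [0.8, -0.7], [-2.2, 0.0], [-0.4, -0.6], [-0.7, 1.6], [-0.2, 0.0], [-2.0, -0.6], [0.1, -0.8], [0.6, -0.0], [0.2, -1.2], [-0.3, -0.5]]
knob [0.5002 0.0786 0.2061]
hub [0.4966 0.0564 0.1672]
edge [0.4358 0.0184 0.177 ]
keeper [ 0.47928782 -0.05121332  0.12      ]
[ 0.4778  0.0149 -0.1596  0.5229 -0.0692] 5.792307100147411
[[0.1, -0.2], [0.8, -0.7], [-2.2, 0.0], [-0.4, -0.6], [-0.7, 1.6], [-0.2, 0.0], [-2.0, -0.6], [0.1, -0.8], [0.6, -0.0], [0.2, -1.2], [-0.3, -0.5]]
knob [0.5002 0.0786 0.2061]
hub [0.4966 0.0564 0.1672]
edge [0.4358 0.0184 0.177 ]
keeper [ 0.47928782 -0.05121333  0.12      ]
```

The views agree on this fit: box at (0.478, 0.015), yaw −0.16, lid open about 0.52 rad. I'll move above the lid edge with the fingers shut.

Call:
step_arm:
  steps: "255 40 -50 60 0 0 0.05; 255 75 -150 60 0 0 0.1; 255 95 -250 60 0 0 0.19; 255 125 -350 60 0 0 0.19; 255 125 -350 60 0 0 0.19"

```text
t: 0.6
tool_pos: [0.3251, 0.4387, 0.2321]
ee_rot: [-0.0, 0.08, 0.997, -0.0]
ft_force: [1.0, -0.0, -0.5]
grip_width: 0.0542
grasp_force: 0.0
```

Call:
step_arm:
  steps: "255 80 -250 5 0 0 0; 255 80 -250 5 0 0 0; 255 80 -250 5 0 0 0; 255 80 -250 5 0 0 0; 255 80 -250 5 0 0 0"

```text
t: 1.1
tool_pos: [0.4012, 0.2007, 0.237]
ee_rot: [0.0, 0.08, 0.997, 0.0]
ft_force: [1.8, 0.8, 0.8]
grip_width: 0.0141
grasp_force: 0.0
```

Run:
```python
from h import *
p=[.4778,.0149,-.1596]
for a in(.55,.52,.4,.3,.2,.15,.12,.09,.07):print(a,(box2w(p,lid2box(a,(-.042,-.105,.003)))*1000).round(1))
```

```text
0.55 [437.5  28.5 174.4]
0.52 [437.2  26.9 171.8]
0.4 [436.2  21.  160.7]
0.3 [435.6  17.2 150.9]
0.2 [435.2  14.4 140.8]
0.15 [435.   13.3 135.7]
0.12 [434.9  12.8 132.5]
0.09 [434.9  12.4 129.4]
0.07 [434.8  12.2 127.3]
```

Call:
step_arm:
  steps: "255 20 -100 0 0 0 0; 255 35 -180 0 0 0 0; 255 35 -180 0 0 0 0; 255 35 -182 -20 0 0 0; 255 35 -182 -20 0 0 0"

```text
t: 1.6
tool_pos: [0.4354, 0.0174, 0.2152]
ee_rot: [-0.001, 0.082, 0.997, -0.0]
ft_force: [-0.7, 0.6, 0.4]
grip_width: 0.0004
grasp_force: 0.0
```

Run:
```python
from plant import cams,readout
import cv2,numpy as np
im=cams.get_image("wrist"); cv2.imwrite("pics/w1.png",cv2.resize(im[:,:,::-1],(768,576)))
print(readout.read_state()["tool_pos"])
```

```text
[0.43555622 0.01902017 0.2160083 ]
```

View pics/w1.png

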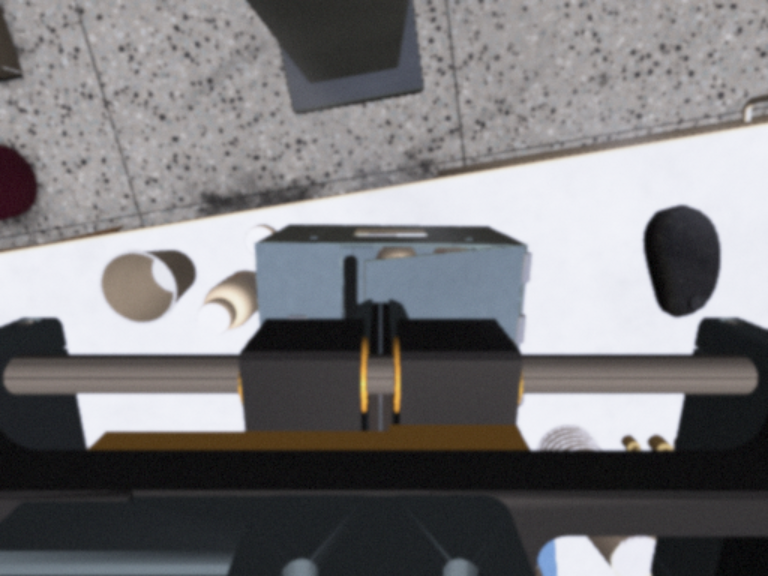

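The wrist view shows the shut fingers at (380,310) over the lid, near its free edge and in front of the bolt, with the box edges parallel to the image. I'll push down.

Call:
step_arm:
  steps: "255 0 -2 -20 0 0 0; 255 0 -3 -40 0 0 0; 255 0 -4 -55 0 0 0; 255 0 -5 -65 0 0 0; 255 0 -6 -75 0 0 0"

```text
t: 2.15
tool_pos: [0.4365, 0.0152, 0.142]
ee_rot: [0.0, 0.079, 0.997, 0.0]
ft_force: [-0.9, -0.6, 6.1]
grip_width: 0.0005
grasp_force: 2.5
```

Call:
step_arm:
  steps: "255 0 0 -5 0 0 0; 255 0 0 -8 0 0 0; 255 0 0 -10 0 0 0; 255 0 0 -10 0 0 0"

```text
t: 2.55
tool_pos: [0.4362, 0.0146, 0.132]
ee_rot: [0.0, 0.08, 0.997, 0.0]
ft_force: [-0.8, 0.9, -0.7]
grip_width: 0.0003
grasp_force: 0.0
```

Call:
step_arm:
  steps: "255 0 0 -2 0 0 0; 255 0 0 -3 0 0 0; 255 0 0 -3 0 0 0"

```text
t: 2.85
tool_pos: [0.4362, 0.0146, 0.1289]
ee_rot: [-0.0, 0.08, 0.997, 0.0]
ft_force: [-0.7, -0.7, -0.6]
grip_width: 0.0006
grasp_force: 0.0
```

Call:
step_arm:
  steps: "255 0 0 -1 0 0 0; 255 0 0 -2 0 0 0; 255 0 0 -2 0 0 0"

```text
t: 3.15
tool_pos: [0.4361, 0.0146, 0.1269]
ee_rot: [-0.0, 0.08, 0.997, -0.0]
ft_force: [-0.3, -0.3, 0.2]
grip_width: 0.0003
grasp_force: 0.0
```

Call:
step_arm:
  steps: "255 0 0 -1 0 0 0; 255 0 0 -2 0 0 0; 255 0 0 -2 0 0 0"

```text
t: 3.45
tool_pos: [0.4361, 0.0146, 0.1248]
ee_rot: [-0.0, 0.08, 0.997, -0.0]
ft_force: [0.2, 0.3, 0.8]
grip_width: 0.0003
grasp_force: 0.0
```

Run:
```python
from plant import cams,readout
import cv2,numpy as np
o=np.zeros((600,800,3),np.uint8)
a=cams.get_image("scene")[130:220,200:280][:,:,::-1]; o[:450,:400]=cv2.resize(a,(400,450),interpolation=cv2.INTER_CUBIC)
a=cams.get_image("wrist")[130:270,140:380][:,:,::-1]; o[:233,400:]=cv2.resize(a,(400,233))
a=cams.get_image("top")[160:222,165:245][:,:,::-1]; o[240:550,400:]=cv2.resize(a,(400,310),interpolation=cv2.INTER_CUBIC)
cv2.imwrite("pics/c2.png",o)
s=readout.read_state();print(s["tool_pos"],s["ft_force"])
```

```text
[0.43618308 0.01460225 0.12497712] [-0.18877788  0.77613908  0.68898222]
```

View pics/c2.png

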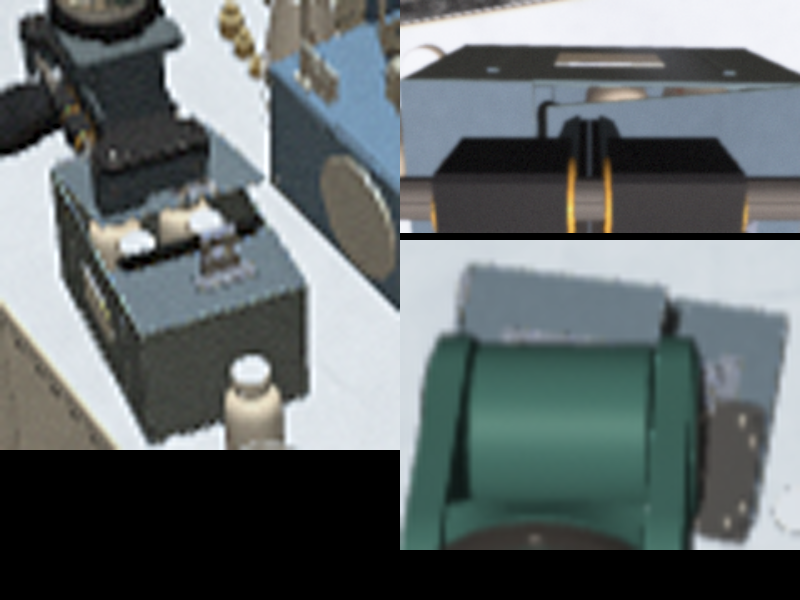

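Run:
```python
from h import *
from plant import cams
p=[.4778,.0149,-.1596]
S=cams.camera_info("scene");W=cams.camera_info("wrist")
fs=lambda q:np.round([(q[0]-200)*5,(q[1]-130)*5]).tolist()
fw=lambda q:np.round([400+(q[0]-140)/.6,(q[1]-130)/.6]).tolist()
for a in(.0,.08,.2,.3,.4,.52):
  X=[box2w(p,lid2box(a,P)) for P in((.065,-.13,.003),(-.065,-.13,.003),(-.065,0,.003))]
  print(a,[fs(proj(S,x)) for x in X],[fw(proj(W,x)) for x in X])
for P in((-.065,-.1,.12),(-.065,.1,.12)):print(fw(proj(W,box2w(p,P))))
print("tcp",fw(proj(W,np.array([.436,.0146,.125]))))
```

```text
0.0 [[269.0, 226.0], [105.0, 277.0], [45.0, 169.0]] [[534.0, 320.0], [525.0, 78.0], [810.0, 78.0]]
0.08 [[269.0, 215.0], [103.0, 266.0], [45.0, 169.0]] [[533.0, 335.0], [524.0, 83.0], [810.0, 78.0]]
0.2 [[267.0, 198.0], [101.0, 248.0], [45.0, 168.0]] [[534.0, 359.0], [525.0, 91.0], [811.0, 78.0]]
0.3 [[265.0, 182.0], [98.0, 232.0], [45.0, 168.0]] [[539.0, 381.0], [530.0, 99.0], [812.0, 78.0]]
0.4 [[262.0, 166.0], [94.0, 216.0], [45.0, 168.0]] [[547.0, 405.0], [539.0, 108.0], [812.0, 78.0]]
0.52 [[258.0, 145.0], [89.0, 195.0], [44.0, 168.0]] [[563.0, 437.0], [557.0, 119.0], [813.0, 77.0]]
[383.0, 78.0]
[821.0, 78.0]
tcp [587.0, 131.0]
```

Run:
```python
from h import *
from plant import cams
S=cams.camera_info("scene")
im=cams.get_image("scene")[:,:,::-1]
o=cv2.resize(im[145:195,205:265],None,fx=12,fy=12,interpolation=cv2.INTER_CUBIC)
f=lambda X:((proj(S,np.array(X))-(205,145)+.5)*12).round().tolist()
print([ (z,f((.436,.0146,z))) for z in(.125,.15,.18,.204)])
w=cams.get_image("wrist")[130:230,190:270,::-1]
cv2.imwrite("pics/s3.png",o)
```

```text
[(0.125, [237.0, 398.0]), (0.15, [232.0, 338.0]), (0.18, [225.0, 264.0]), (0.204, [220.0, 203.0])]
```

View pics/s3.png

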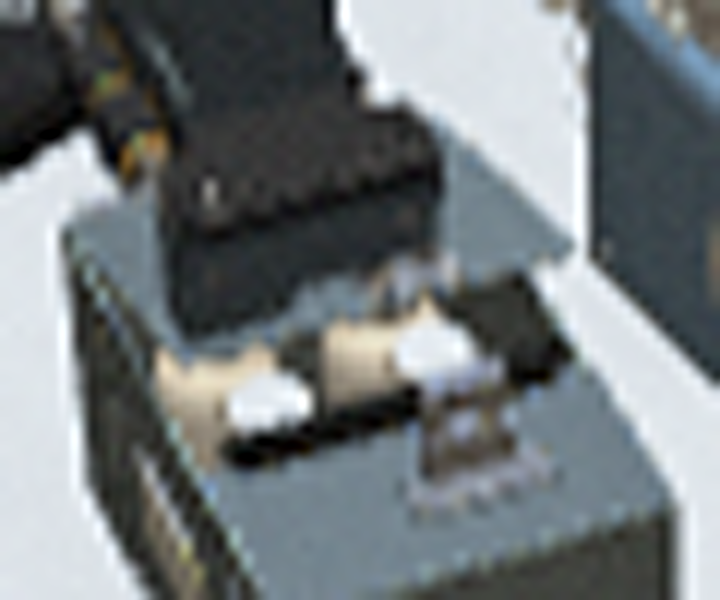

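The scene view shows the lid still about 0.33 rad open, with its free edge running from (190,350) to (450,270). The gripper rests lightly on it with no force building up, so the fingertips sit higher than I assumed. I'll press on gently and re-measure.

Call:
step_arm:
  steps: "255 0 0 -3 0 0 0; 255 0 0 -6 0 0 0; 255 0 0 -10 0 0 0; 255 0 0 -10 0 0 0"

```text
t: 4.1
tool_pos: [0.4358, 0.0146, 0.1143]
ee_rot: [-0.001, 0.08, 0.997, -0.0]
ft_force: [-1.2, 0.2, -0.8]
grip_width: 0.0005
grasp_force: 0.0
```

Run:
```python
from h import *
from plant import cams,readout
o=np.zeros((600,800,3),np.uint8)
a=cams.get_image("scene")[145:190,205:260][:,:,::-1]; o[:327,:400]=cv2.resize(a,(400,327),interpolation=cv2.INTER_CUBIC)
a=cams.get_image("wrist")[140:240,160:370][:,:,::-1]; o[330:,:567]=cv2.resize(a,(567,270),interpolation=cv2.INTER_CUBIC)
cv2.imwrite("pics/c4.png",o)
W=cams.camera_info("wrist");s=readout.read_state();print(s["tool_pos"],s["ft_force"])
C=-W["R"].T@W["t"];print("cam",C)
p=[.4778,.0149,-.1596]
for a in(0,.1,.2,.3,.4):print(a,[((proj(W,box2w(p,lid2box(a,P)))-(160,140))*2.7+(0,330)).round() for P in((-.065,-.13,.003),(-.065,0,.003))])
t=s["tool_pos"]
for dz in(0,.02,.03,.04):print(dz,((proj(W,t+np.array([0,0,dz]))-(160,140))*2.7+(0,330)).round())
```

```text
[0.43599494 0.01462011 0.11475717] [ 0.64835074 -0.29185681 -0.09482061]
cam [0.36830098 0.02642685 0.31902093]
0 [array([144., 438.]), array([627., 437.])]
0.1 [array([141., 449.]), array([628., 437.])]
0.2 [array([143., 462.]), array([629., 437.])]
0.3 [array([151., 476.]), array([630., 437.])]
0.4 [array([166., 492.]), array([631., 437.])]
0 [249. 515.]
0.02 [248. 540.]
0.03 [248. 555.]
0.04 [248. 571.]
```

View pics/c4.png

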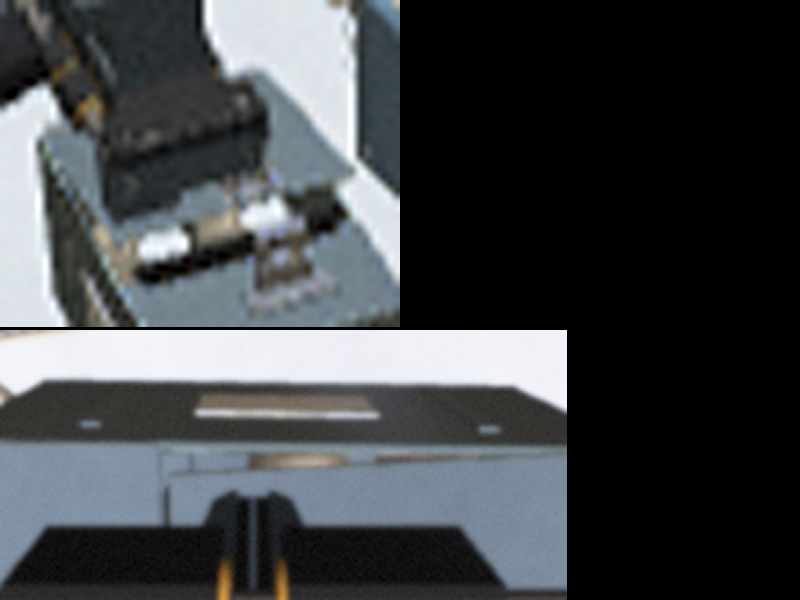

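Run:
```python
from h import *
from plant import cams
W=dict(cams.camera_info("wrist")); print(W["intrinsics"][0,0], W["R"].round(3).tolist())
C=-W["R"].T@W["t"]
p=[.4778,.0149,-.1596]
P=[(-.065,-.1,.12),(-.065,.1,.12),(-.065,-.1,0),(-.065,.1,0)]
print("c4 bottom:",[((proj(W,box2w(p,q))-(160,140))*2.7+(0,330)).round() for q in P])
W["t"]=-W["R"]@(C+np.array([-.0004,.0044,.1012]))
print("w1:",[(proj(W,box2w(p,q))*1.5).round() for q in P], (proj(W,box2w(p,lid2box(.52,(-.065,-.13,.003))))*1.5).round())
# fit using w1+bottom edges + z offset
ob=[((257,240),P[0]),((527,243),P[1]),((287,227),P[2]),((497,229),P[3])]
ob2=[((45,380),P[2]),((515,387),P[3])]
W2=cams.camera_info("wrist")
f=lambda x:np.ravel([proj(W,box2w(x,q)+[0,0,x[3]])*1.5-u for u,q in ob]+[((proj(W2,box2w(x,q)+[0,0,x[3]])-(160,140))*2.7+(0,330)-u) for u,q in ob2])
s=least_squares(f,p+[0]);print(s.x,s.cost,f(s.x).round(1))
```

```text
280.7080784271599 [[0.16, 0.987, -0.0], [0.957, -0.155, 0.244], [0.241, -0.039, -0.97]]
c4 bottom: [array([-97., 438.]), array([646., 437.]), array([ 29., 375.]), array([503., 375.])]
w1: [array([243., 240.]), array([522., 240.]), array([281., 222.]), array([482., 222.])] [354. 257.]
[ 0.48223319  0.02018464 -0.17391921 -0.00195438] 70.42519688647754 [-3.4  2.9  2.6  3.6  1.5 -3.1 -8.7 -2.4  2.3 -0.4  1.3 -1.1]
```

The lid came down with the tool to about 0.25 rad, and the wrist view shows the fingertips at (255,495) on top of it. I'll keep pressing in small steps.

Call:
step_arm:
  steps: "255 0 0 -3 0 0 0; 255 0 0 -6 0 0 0; 255 0 0 -8 0 0 0; 255 0 0 -8 0 0 0"

```text
t: 4.6
tool_pos: [0.436, 0.0146, 0.1066]
ee_rot: [-0.0, 0.08, 0.997, -0.0]
ft_force: [-0.8, -0.4, -0.6]
grip_width: 0.0004
grasp_force: 0.0
```

Run:
```python
from h import *
from plant import cams,readout
o=np.zeros((560,800,3),np.uint8)
a=cams.get_image("scene")[145:190,205:260][:,:,::-1]; o[:327,:400]=cv2.resize(a,(400,327),interpolation=cv2.INTER_CUBIC)
a=cams.get_image("top")[155:200,160:215][:,:,::-1]; o[:327,400:]=cv2.resize(a,(400,327),interpolation=cv2.INTER_CUBIC)
a=cams.get_image("wrist")[140:226,160:370][:,:,::-1]; o[330:,:567]=cv2.resize(a,(567,230),interpolation=cv2.INTER_CUBIC)
cv2.imwrite("pics/c5.png",o)
W=cams.camera_info("wrist");s=readout.read_state();print(s["tool_pos"],s["ft_force"])
```

```text
[0.43620019 0.0146161  0.10699007] [ 0.22158781 -0.83951513  0.49567744]
```

View pics/c5.png

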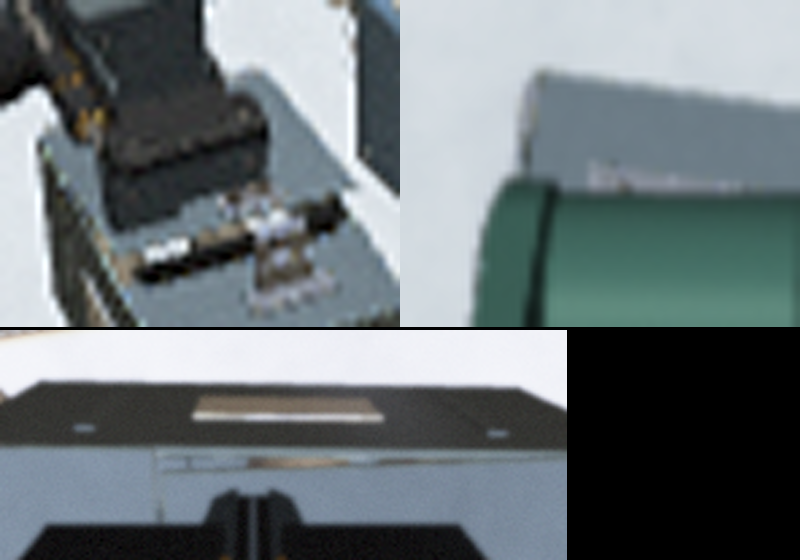

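The lid has closed further, to about 0.17 rad, and is following the fingertips.

Call:
step_arm:
  steps: "255 0 0 -3 0 0 0; 255 0 0 -5 0 0 0; 255 0 0 -5 0 0 0"

```text
t: 5.05
tool_pos: [0.436, 0.0146, 0.1017]
ee_rot: [-0.0, 0.08, 0.997, -0.0]
ft_force: [-0.3, -0.1, 0.3]
grip_width: 0.0005
grasp_force: 0.0
```

Call:
step_arm:
  steps: "255 0 0 -1 0 0 0; 255 0 0 -2 0 0 0; 255 0 0 -2 0 0 0"

```text
t: 5.35
tool_pos: [0.4361, 0.0146, 0.0999]
ee_rot: [-0.0, 0.08, 0.997, 0.0]
ft_force: [-0.7, -0.0, 0.1]
grip_width: 0.0004
grasp_force: 0.0
```

Call:
step_arm:
  steps: "255 0 0 -1 0 0 0; 255 0 0 -2 0 0 0; 255 0 0 -2 0 0 0"

```text
t: 5.65
tool_pos: [0.4361, 0.0146, 0.0979]
ee_rot: [-0.0, 0.08, 0.997, -0.0]
ft_force: [0.2, -0.7, -1.3]
grip_width: 0.0005
grasp_force: 0.0
```

Call:
step_arm:
  steps: "255 0 0 -1 0 0 0; 255 0 0 -2 0 0 0; 255 0 0 -2 0 0 0"

```text
t: 5.95
tool_pos: [0.4362, 0.0146, 0.0959]
ee_rot: [-0.0, 0.08, 0.997, -0.0]
ft_force: [-0.1, -0.2, -0.7]
grip_width: 0.0002
grasp_force: 0.0
```

Call:
step_arm:
  steps: "255 0 0 -1 0 0 0; 255 0 0 -2 0 0 0; 255 0 0 -2 0 0 0"

```text
t: 6.25
tool_pos: [0.4362, 0.0145, 0.0939]
ee_rot: [0.0, 0.08, 0.997, -0.0]
ft_force: [-0.3, -0.7, 1.4]
grip_width: 0.0008
grasp_force: 0.6
```

Run:
```python
from h import *
from plant import cams,readout
o=np.zeros((560,800,3),np.uint8)
a=cams.get_image("scene")[145:190,205:260][:,:,::-1]; o[:327,:400]=cv2.resize(a,(400,327),interpolation=cv2.INTER_CUBIC)
a=cams.get_image("wrist")[140:226,160:370][:,:,::-1]; o[330:,:567]=cv2.resize(a,(567,230),interpolation=cv2.INTER_CUBIC)
cv2.imwrite("pics/c6.png",o)
s=readout.read_state();print(s["tool_pos"],s["ft_force"],s["wrist_torque"],s["joint_efforts"])
# lid corner (scene) edge rows: print brightness column profile in wrist near free corner
w=cams.get_image("wrist").astype(int).sum(2)
for c in (235,260,290): print(c,w[176:196,c].tolist())
```

```text
[0.43618496 0.01464308 0.09394267] [-0.42238437  0.14806788  0.62634751] [-0.0770408   0.00580908  0.029313  ] [ 7.84174469e-02 -4.18452966e+01 -3.33618522e+01  1.51310867e-02
  7.77517632e-02  8.27523581e-04]
235 [406, 250, 174, 161, 149, 160, 163, 155, 155, 157, 170, 239, 355, 420, 427, 393, 363, 395, 424, 428]
260 [502, 288, 173, 163, 172, 143, 144, 156, 151, 165, 169, 216, 316, 392, 413, 362, 333, 372, 413, 426]
290 [532, 358, 223, 196, 183, 169, 177, 172, 187, 171, 171, 196, 273, 376, 399, 354, 368, 380, 402, 412]
```

Call:
step_arm:
  steps: "255 0 0 -1 0 0 0; 255 0 0 -1 0 0 0"

```text
t: 6.6
tool_pos: [0.4363, 0.0146, 0.093]
ee_rot: [0.0, 0.08, 0.997, -0.0]
ft_force: [-0.7, -1.8, 2.8]
grip_width: 0.0009
grasp_force: 1.5
```

Call:
step_arm:
  steps: "255 0 0 -1 0 0 0; 255 0 0 -1 0 0 0"

```text
t: 6.8
tool_pos: [0.4362, 0.0145, 0.092]
ee_rot: [-0.0, 0.08, 0.997, -0.0]
ft_force: [-0.8, -2.7, 3.6]
grip_width: 0.0005
grasp_force: 2.0
```

Call:
step_arm:
  steps: "255 0 0 -1 0 0 0; 255 0 0 -1 0 0 0"

```text
t: 7.0
tool_pos: [0.4363, 0.0144, 0.0911]
ee_rot: [-0.0, 0.08, 0.997, -0.0]
ft_force: [-2.0, -3.1, 5.9]
grip_width: 0.0003
grasp_force: 2.6
```

Call:
step_arm:
  steps: "255 0 0 30 0 0 0; 150 0 0 75 0 0 0; 0 0 0 125 0 0 0; 0 40 15 160 0 0 0; 0 84 30 169 0 0 0"

```text
t: 7.5
tool_pos: [0.5203, 0.0443, 0.264]
ee_rot: [0.003, 0.08, 0.997, 0.0]
ft_force: [0.3, -1.0, -0.0]
grip_width: 0.0296
grasp_force: 0.0
```

Call:
step_arm:
  steps: "0 0 0 0 0 0 0; 0 0 0 0 0 0 0; 0 0 0 0 0 0 0; 0 0 0 0 0 0 0"

```text
t: 7.9
tool_pos: [0.5173, 0.0437, 0.2589]
ee_rot: [-0.001, 0.08, 0.997, -0.0]
ft_force: [0.4, -0.0, -0.2]
grip_width: 0.0614
grasp_force: 0.0
```

Run:
```python
from h import *
import pickle
from plant import cams,readout
W=cams.camera_info("wrist");s=readout.read_state();im=cams.get_image("wrist")[:,:,::-1]
sc=cams.get_image("scene")[:,:,::-1]
pickle.dump((W,s,im,sc),open("a.pkl","wb"))
o=np.zeros((600,800,3),np.uint8)
cv2.imwrite("pics/w7raw.png",im)
o[:600,:]=cv2.resize(im[90:330,96:416],(800,600),interpolation=cv2.INTER_CUBIC)
o[:200,:240]=cv2.resize(sc[142:182,207:255],(240,200),interpolation=cv2.INTER_CUBIC)
cv2.imwrite("pics/w7.png",o);print(s["tool_pos"],s["ft_force"],s["grip_width"])
p=[.4778,.0149,-.1596]
f=lambda X:((proj(W,X)-(96,90))*2.5).round()
for a in(.05,.085):print([f(box2w(p,lid2box(a,P))) for P in((.012,-.069,.063),(.012,-.069,.018),(-.065,-.13,.003))])
```

```text
[0.51728139 0.04371711 0.25887659] [ 0.3622776  -0.00114993 -0.21217617] 0.06144715925923681
[array([377., 184.]), array([375., 168.]), array([238.,  -4.])]
[array([383., 185.]), array([376., 169.]), array([237.,  -5.])]
```

View pics/w7.png

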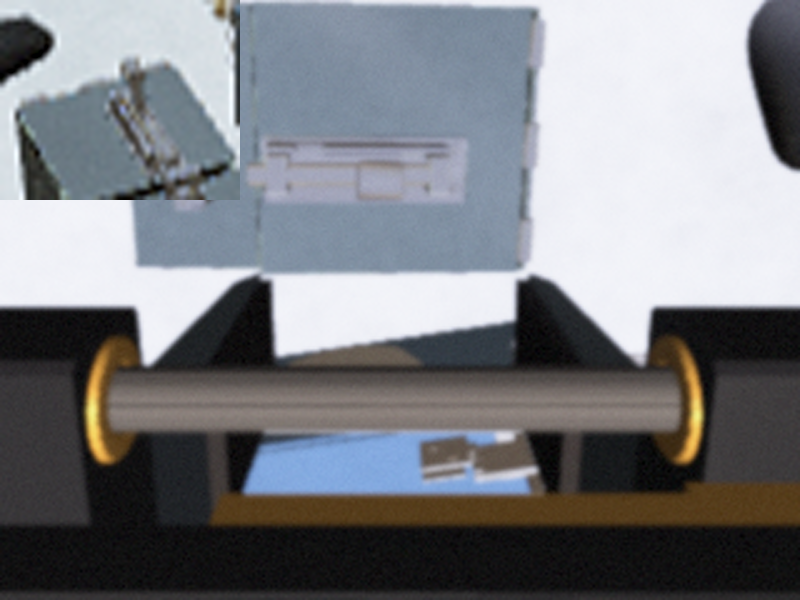

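The lid is now resting shut. The wrist crop shows the knob's drum centred at about (381,180), within 2 mm of prediction. The finger tips show about 35 mm short of the reported TCP, which matches the height at which they touched the lid. I'll move over the knob and descend with that offset.

Call:
step_arm:
  steps: "80 -10 -1 0 -0.02 0 0; 80 -24 -2.5 -20 -0.04 0.006 0; 80 -24 -2.5 -60 -0.04 0.006 0; 80 -24 -2.5 -90 -0.04 0.006 0; 80 -24 -2.5 -90 -0.04 0.006 0"

```text
t: 8.5
tool_pos: [0.4912, 0.0413, 0.1664]
ee_rot: [-0.004, 0.08, 0.997, -0.021]
ft_force: [0.1, 0.3, 1.0]
grip_width: 0.0624
grasp_force: 0.0
```

Run:
```python
from h import *
import pickle
from plant import cams,readout
W=cams.camera_info("wrist");s=readout.read_state();im=cams.get_image("wrist")[:,:,::-1]
o=cv2.resize(im[90:290,120:387],(800,600),interpolation=cv2.INTER_CUBIC)
cv2.imwrite("pics/w8.png",o);print(s["tool_pos"],s["ft_force"],s["grip_width"])
p=[.4778,.0149,-.1596]
f=lambda X:((proj(W,X)-(120,90))*3).round()
print([f(box2w(p,lid2box(.085,P))) for P in((.012,-.069,.063),(.012,-.069,.018),(-.065,-.13,.003))])
print([f(s["tool_pos"]+[0,0,d]) for d in(0,.019,.035,.054)])
```

```text
[0.4911541  0.0412722  0.16638075] [0.06601125 0.28895548 0.98969023] 0.062352024359780454
[array([407., 394.]), array([399., 338.]), array([177.,  59.])]
[array([396., 356.]), array([392., 382.]), array([389., 407.]), array([383., 444.])]
```

View pics/w8.png

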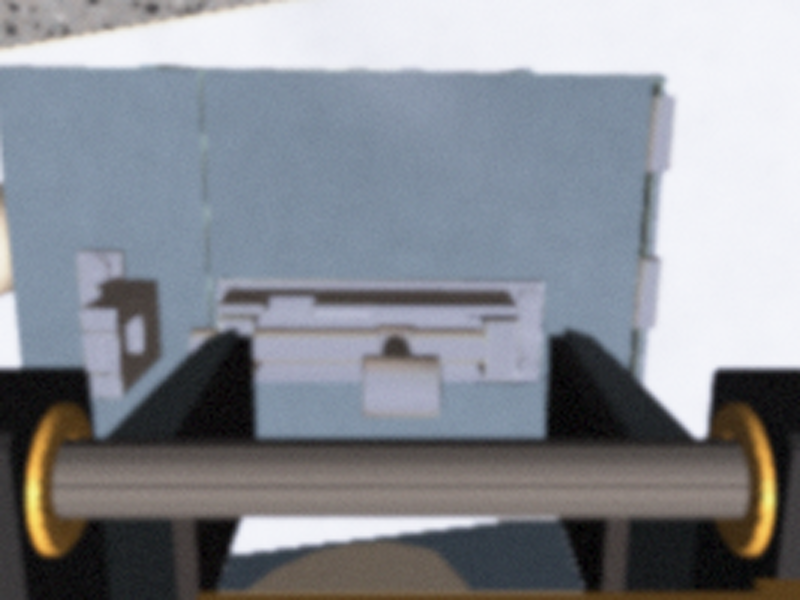

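The crop shows the knob midway between the open fingers at (400,388), tips about 18 mm above its centre. The keeper's dark front face spans about columns 118–160 and its hole is at (134,335). I'll estimate the hole height from that.

Run:
```python
from h import *
from plant import cams
W=cams.camera_info("wrist")
im=cv2.imread("pics/w8.png").astype(int).sum(2)//3
for r in(300,320,335,350,370):print(r,im[r,80:180:3].tolist())
p=[.4778,.0149,-.1596]
f=lambda X:((proj(W,X)-(120,90))*3+1).round()
print("rodnose",[f(box2w(p,lid2box(a,(.012,-.127,.018)))) for a in(.075,.085,.09)], "barrel plate corners/hinge", f(box2w(p,(-.065,.1,.12))), f(box2w(p,(-.065,-.1,.12))))
for y in(-.048,-.052,-.056):
  print(y,[(h,f(box2w(p,(.012,y,.12+h)))) for h in(0,.016,.019,.022,.025,.029,.034,.038)])
```

```text
300 [160, 170, 166, 154, 138, 116, 92, 75, 65, 61, 60, 63, 63, 63, 65, 65, 66, 69, 68, 69, 69, 68, 66, 66, 68, 83, 112, 136, 144, 145, 145, 144, 143, 145]
320 [158, 170, 175, 177, 176, 174, 174, 175, 175, 175, 175, 163, 127, 84, 68, 77, 100, 130, 152, 158, 142, 108, 79, 70, 69, 73, 95, 124, 140, 144, 146, 147, 146, 147]
335 [151, 160, 166, 170, 170, 173, 173, 171, 174, 175, 174, 164, 143, 109, 93, 117, 153, 172, 176, 175, 165, 133, 89, 67, 65, 71, 89, 117, 137, 141, 144, 144, 143, 145]
350 [151, 158, 169, 176, 175, 177, 178, 179, 179, 175, 175, 175, 167, 133, 93, 93, 125, 149, 157, 157, 146, 115, 79, 64, 65, 71, 84, 108, 130, 140, 143, 143, 144, 143]
370 [48, 67, 107, 144, 163, 167, 167, 170, 168, 167, 168, 169, 162, 133, 92, 70, 68, 65, 65, 65, 71, 79, 94, 116, 133, 139, 146, 145, 142, 136, 118, 94, 65, 45]
rodnose [array([196., 332.]), array([196., 334.]), array([195., 334.])] barrel plate corners/hinge [654.  55.] [-30.  56.]
-0.048 [(0, array([162., 309.])), (0.016, array([145., 323.])), (0.019, array([141., 326.])), (0.022, array([138., 329.])), (0.025, array([134., 332.])), (0.029, array([129., 336.])), (0.034, array([123., 342.])), (0.038, array([118., 346.]))]
-0.052 [(0, array([149., 309.])), (0.016, array([131., 323.])), (0.019, array([128., 326.])), (0.022, array([124., 329.])), (0.025, array([120., 332.])), (0.029, array([115., 336.])), (0.034, array([109., 341.])), (0.038, array([103., 346.]))]
-0.056 [(0, array([137., 309.])), (0.016, array([118., 323.])), (0.019, array([114., 326.])), (0.022, array([111., 329.])), (0.025, array([107., 332.])), (0.029, array([101., 336.])), (0.034, array([ 94., 341.])), (0.038, array([ 89., 346.]))]
```

Call:
step_arm:
  steps: "80 1 0 -8 0 0 0; 80 1 0 -16 0 0 0; 80 1 0 -22 0 0 0; 80 1 0 -22 0 0 0"

```text
t: 8.95
tool_pos: [0.4951, 0.0414, 0.1471]
ee_rot: [-0.002, 0.08, 0.997, -0.02]
ft_force: [0.2, -0.1, 0.3]
grip_width: 0.0627
grasp_force: 0.0
```

Call:
step_arm:
  steps: "80 -1 0 -5 0 0 0; 80 -1 0 -10 0 0 0; 160 -1 0 -10 0 0 0; 255 -1 0 -10 0 0 0; 255 -1 0 -10 0 0 0"

```text
t: 9.45
tool_pos: [0.4945, 0.0415, 0.1377]
ee_rot: [-0.001, 0.08, 0.997, -0.02]
ft_force: [0.6, 0.3, -0.4]
grip_width: 0.0413
grasp_force: 0.0
```

Call:
step_arm:
  steps: "255 0 0 0 0 0 0; 255 0 0 0 0 0 0; 255 0 0 0 0 0 0; 255 0 0 0 0 0 0"

```text
t: 9.85
tool_pos: [0.4945, 0.0414, 0.1377]
ee_rot: [-0.001, 0.08, 0.997, -0.02]
ft_force: [-0.3, -1.0, 0.7]
grip_width: 0.0177
grasp_force: 30.0
```

Knob pinched (opening 17.7 mm). I'll press the lid to about 10 N.

Call:
step_arm:
  steps: "255 -0.2 -1.2 -1.2 0 0 0; 255 -0.4 -2.4 -2.3 0 0 0; 255 -0.4 -2.4 -2.3 0 0 0"

```text
t: 10.15
tool_pos: [0.4944, 0.0392, 0.1358]
ee_rot: [-0.001, 0.08, 0.997, -0.02]
ft_force: [-2.9, 1.2, 9.1]
grip_width: 0.0179
grasp_force: 30.0
```

Call:
step_arm:
  steps: "255 -0.8 -4.9 0.2 0 0 0; 255 -1.6 -9.9 0.5 0 0 0; 255 -2.2 -13.8 0.7 0 0 0; 255 -2.7 -16.8 0.8 0 0 0; 255 -2.7 -16.8 0.8 0 0 0"

```text
t: 10.65
tool_pos: [0.4916, 0.0221, 0.1366]
ee_rot: [-0.001, 0.08, 0.997, -0.02]
ft_force: [-2.9, -0.8, 10.2]
grip_width: 0.0176
grasp_force: 30.0
```

Call:
step_arm:
  steps: "255 -0.2 -1.5 0.1 0 0 0; 255 -0.5 -3 0.1 0 0 0; 255 -0.5 -3 0.1 0 0 0"

```text
t: 10.95
tool_pos: [0.4911, 0.0194, 0.1367]
ee_rot: [-0.001, 0.08, 0.997, -0.02]
ft_force: [-2.6, 1.5, 10.0]
grip_width: 0.0177
grasp_force: 30.0
```

Call:
step_arm:
  steps: "255 -0.2 -1 0 0 0 0; 255 -0.3 -2 0.1 0 0 0; 255 -0.3 -2 0.1 0 0 0"

```text
t: 11.25
tool_pos: [0.4907, 0.0174, 0.1368]
ee_rot: [-0.001, 0.08, 0.997, -0.02]
ft_force: [-3.1, 1.8, 10.0]
grip_width: 0.0179
grasp_force: 30.0
```

Call:
step_arm:
  steps: "255 -0.2 -1 0 0 0 0; 255 -0.3 -2 0.1 0 0 0; 255 -0.3 -2 0.1 0 0 0"

```text
t: 11.55
tool_pos: [0.4904, 0.0154, 0.1368]
ee_rot: [-0.001, 0.08, 0.997, -0.02]
ft_force: [-2.9, 1.7, 9.3]
grip_width: 0.0175
grasp_force: 30.0
```

Call:
step_arm:
  steps: "255 -0.2 -1 0 0 0 0; 255 -0.3 -2 0.1 0 0 0; 255 -0.3 -2 0.1 0 0 0"

```text
t: 11.85
tool_pos: [0.4901, 0.0134, 0.1369]
ee_rot: [-0.001, 0.08, 0.997, -0.02]
ft_force: [-3.3, 2.1, 9.7]
grip_width: 0.0174
grasp_force: 30.0
```

The bolt has passed 20 mm with no rise in force, so the nose is in the hole. I'll carry on to the end.

Call:
step_arm:
  steps: "255 -0.3 -2 0.1 0 0 0; 255 -0.6 -4 0.2 0 0 0; 255 -0.6 -4 0.2 0 0 0"

```text
t: 12.15
tool_pos: [0.4894, 0.0093, 0.1371]
ee_rot: [-0.001, 0.08, 0.997, -0.02]
ft_force: [-3.9, 2.3, 8.5]
grip_width: 0.0176
grasp_force: 30.0
```

Call:
step_arm:
  steps: "255 -0.2 -1 0 0 0 0; 255 -0.3 -2 0.1 0 0 0; 255 -0.3 -2 0.1 0 0 0"

```text
t: 12.45
tool_pos: [0.4891, 0.0076, 0.1371]
ee_rot: [-0.001, 0.08, 0.997, -0.02]
ft_force: [-3.8, 3.9, 7.7]
grip_width: 0.0176
grasp_force: 30.0
```

Call:
step_arm:
  steps: "255 -0.1 -1 0.1 0 0 0; 255 -0.1 -1 0.1 0 0 0"

```text
t: 12.65
tool_pos: [0.4891, 0.0071, 0.1371]
ee_rot: [-0.001, 0.08, 0.997, -0.019]
ft_force: [-2.0, 9.9, 6.6]
grip_width: 0.0172
grasp_force: 30.0
```

The bolt is at its end stop. I'll back off 1 mm, then start the turn.

Call:
step_arm:
  steps: "255 0.2 1.2 0 0 0 0; 255 -5.5 2.0 -0.4 0 0 0; 255 -10.8 2.9 -1.4 0 0 0; 255 -16 3.6 -3.1 0 0 0; 255 -16 3.6 -3.1 0 0 0"

```text
t: 13.15
tool_pos: [0.4734, 0.0101, 0.1341]
ee_rot: [-0.0, 0.08, 0.997, -0.02]
ft_force: [3.2, 2.8, 1.7]
grip_width: 0.0173
grasp_force: 30.0
```

Call:
step_arm:
  steps: "255 -3.6 0.5 -1.6 0 0 0; 255 -7.2 1 -3.5 0 0 0; 255 -11 1.5 -6 0 0 0; 255 -14.3 1.8 -9 0 0 0; 255 -14.3 1.8 -9 0 0 0"

```text
t: 13.65
tool_pos: [0.4591, 0.0119, 0.125]
ee_rot: [-0.0, 0.08, 0.997, -0.02]
ft_force: [4.2, 3.5, 1.6]
grip_width: 0.0175
grasp_force: 30.0
```

Call:
step_arm:
  steps: "255 -2.5 0.3 -2.5 0 0 0; 255 -4.4 0.5 -4.9 0 0 0; 255 -5.8 0.6 -6.8 0 0 0; 255 -7.1 0.7 -8.6 0 0 0; 255 -7.1 0.7 -8.6 0 0 0"

```text
t: 14.15
tool_pos: [0.452, 0.0125, 0.1164]
ee_rot: [-0.001, 0.08, 0.997, -0.02]
ft_force: [3.3, 3.5, 3.7]
grip_width: 0.0174
grasp_force: 30.0
```

Call:
step_arm:
  steps: "255 -1.2 0.1 -2 0 0 0; 255 -2.2 0.2 -4 0 0 0; 255 -3.1 0.2 -6 0 0 0; 255 -3.9 0.2 -8 0 0 0; 255 -3.9 0.2 -8 0 0 0"

```text
t: 14.65
tool_pos: [0.4475, 0.0128, 0.1081]
ee_rot: [-0.001, 0.08, 0.997, -0.02]
ft_force: [0.4, 3.6, 3.5]
grip_width: 0.0178
grasp_force: 30.0
```

Call:
step_arm:
  steps: "255 -0.2 0 -1 0 0 0; 255 -0.4 0 -1.5 0 0 0; 255 -0.4 0 -1.5 0 0 0"

```text
t: 14.95
tool_pos: [0.447, 0.0127, 0.1067]
ee_rot: [-0.002, 0.08, 0.997, -0.02]
ft_force: [-1.5, 4.4, 6.0]
grip_width: 0.0175
grasp_force: 30.0
```

Call:
step_arm:
  steps: "150 0 0 0 0 0 0; 150 0 0 0 0 0 0; 150 0 0 0 0 0 0; 150 0 0 0 0 0 0"

```text
t: 15.35
tool_pos: [0.447, 0.0125, 0.1065]
ee_rot: [-0.002, 0.08, 0.997, -0.02]
ft_force: [-0.3, -0.6, -0.2]
grip_width: 0.0373
grasp_force: 0.0
```

Call:
step_arm:
  steps: "150 0 0 5 0 0 0; 150 0 0 20 0 0 0; 150 0 0 60 0 0 0; 150 0 0 100 0 0 0; 150 0 0 130 0 0 0"

```text
t: 15.85
tool_pos: [0.4475, 0.0126, 0.2393]
ee_rot: [-0.001, 0.08, 0.997, -0.02]
ft_force: [-1.2, 0.4, -0.3]
grip_width: 0.0378
grasp_force: 0.0
```

Run:
```python
from h import *
from plant import cams,readout
W=cams.camera_info("wrist");s=readout.read_state();im=cams.get_image("wrist")
print(s["tool_pos"],s["ft_force"],s["grip_width"])
p=[.4778,.0149,-.1596]
# rendering of the expected knob position vs bright-metal blobs over the lid
for th in(0.,.75,1.22):
  k=(.012-.045*np.sin(th),-.103,.018+.045*np.cos(th)); print(th,proj(W,box2w(p,lid2box(.05,k))).round(1))
cv2.imwrite("pics/w9.png",im[:,:,::-1])
print("hub",proj(W,box2w(p,lid2box(.05,(.012,-.103,.018)))).round(1))
g=im.astype(int).mean(2).astype(int)
u,v=proj(W,box2w(p,lid2box(.05,(-.03,-.103,.0335)))).round().astype(int)
print(u,v); print("\n".join(" ".join("%3d"%x for x in g[r,u-32:u+33:3]) for r in range(max(v-36,0),v+40,3)))
```

```text
[0.44748027 0.01255765 0.23934793] [-1.23134857  0.37127479 -0.33815873] 0.03776413169156982
0.0 [257. 231.]
0.75 [256.8 197.7]
1.22 [256.5 182.5]
hub [256.1 215.3]
256 183
125 123 123 123 120 106 105 112 119 125 117 111 109 111 107 110 103 101  96  94  94  94
148 149 150 146 127 145 144 144 143 144 146 142 143 144 144 146 144 143 147 144 143 146
149 150 145 145 128 149 146 144 142 144 146 144 144 145 146 148 147 145 147 149 146 147
147 145 146 144 128 143 143 141 141 143 141 144 139 143 141 142 146 144 143 147 146 147
146 146 149 145 125 143 139 141 142 144 142 143 142 143 142 140 147 145 143 142 142 146
147 143 146 147 127 142 142 143 144 140 138 144 140 142 139 142 146 144 142 141 143 144
150 145 145 147 124 143 140 142 141 141 141 142 141 140 142 142 145 142 145 140 143 144
145 146 145 147 125 145 147 143 142 142 141 143 144 139 137 141 142 138 138 142 142 141
145 149 150 146 129 142 142 138 141 144 142 138 139 143 140 143 140 136 139 140 137 142
148 146 147 148 128 142 145 145 144 146 140 142 141 142 140 143 142 138 140 141 144 144
148 147 145 149 127 143 144 144 143 142 142 141
[... 660 characters left out ...]
 147 146 144 127 163 162 156 159 159 149 167 172 155 156 155 156 156 156 151 108  90
118 144 145 145 127 154 107  68  64  70 101 173 172 121  70  71  71  71  71  68  28  15
108 148 146 149 124 157 143 131 129 131 149 176 172 162 120 118 110 112 110 108  30  11
104 147 144 146 125 154 147 134 142 172 154 173 172 166 177 183 177 174 174 168  43  16
 90 131 130 130 127 131 171 173 172 144 127 173 171 130 137 135 137 132 134 128  32  16
113 175 177 174 173 176 175 173 176 175 171 178 173 169 172 169 175 172 174 166  28  11
111 172 173 174 174 174 178 173 176 176 175 177 177 173 175 174 175 175 176 167  35  13
 95 138 136 139 126 152 176 171 177 173 165 173 172 165 166 168 167 165 170 165  31  11
```

The image grid shows the knob down in front of the barrel, its stem through the notch, and the rod running across past the lid edge. I'll let the arm settle, then hand in.

Call:
step_arm:
  steps: "150 0 0 0 0 0 0; 150 0 0 0 0 0 0; 150 0 0 0 0 0 0"

```text
t: 16.2
tool_pos: [0.4464, 0.0126, 0.2355]
ee_rot: [-0.002, 0.08, 0.997, -0.02]
ft_force: [0.1, 0.1, -1.0]
grip_width: 0.0376
grasp_force: 0.0
```

```bash
python3 -c "
from plant import workorder
print(workorder.close_job())"
```

```text
the job is handed in; nothing more can be done
None
```

I shut the lid, slid the bolt through the keeper to its end stop, turned the handle down into its notch, let go and handed the job in at about 16 s; the hand-in gave no verdict.

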